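# Seat the sprung filter frit in its holder with the tamper

## Task

Take the tamper out of its rest, press the brass frit squarely down inside the holder cup with the tamper's flat foot until the frit bottoms out level, and keep it pressed firmly at the bottom, at about 22 newtons and never above 30, for about a second. Then stand the tamper upright back in its rest and let go. Only the tamper may touch the frit, and leave the sample pot, slide box and tube rack where they are.

Things in the scene. Friction and masses are not known exactly. Their poses are not given: they have to be found in the camera images.
- tamper: Upright hand tamper, about 0.25 kg, 95 mm tall. Origin: centre of the underside of its flat round steel foot (44 mm diameter, 12 mm thick); z is up its axis. A 14 mm stem, then from 45 to 95 mm over the origin a blue square handle 24 x 24 mm, its flats square to the tamper's x and y. Grip two facing flats from above, about 75 mm over the origin.
- rest: Fixed white plastic rest for the tamper: a round dish on a small foot plate 100 x 75 x 4 mm. Origin: centre of its underside, on the table. Inner floor 5 mm above the origin, where the tamper's foot stands; bore 56 mm diameter, rim 15 mm above the origin.
- holder: Fixed filter holder: white base 110 x 110 x 22 mm carrying an upright open aluminium cup, outside 72 mm and bore 56 mm diameter, rim 70 mm above the table. Origin: underside centre, on the cup's axis; z up.
- frit: Round brass perforated plate in the holder's cup, 52 mm wide, 6 mm thick. Origin: centre of its underside; top face 6 mm up its z, 6 to 29 mm below the cup's rim at the start. Starts tipped up to 0.12 rad; a flat foot pressed on it turns it square. It yields to 7 to 10 N and stays where left. Its hard stop, top face 22 to 34 mm below the rim, cannot be seen: feel for the steep rise in force.
- pot: Bystander: clear sample pot with blue lid, 54 mm diameter, 70 mm tall. Origin: centre of its underside.
- slidebox: Bystander: wooden slide box 75 x 100 x 30 mm. Origin: centre of its underside.
- rack: Bystander: white rack 200 x 70 mm with capped tubes, 91 mm tall. Origin: centre of its underside; long side along its x.
Things that resemble listed ones, but are neither listed nor needed, are in the scene too. Leave any orange look-alike of the tamper alone.

How it is judged:
By the outcome, as a careful person would: the job done as asked, in the order asked, and still so for the second after the job is handed in, with the robot touching nothing.
It also fails if it takes over 72 s, if anything falls off the work surface, if the arm or the gripper's body presses on something with over 40 N, if the wrist force passes 120 N, or if a joint passes its speed limit or range.

## Robot

A 6-joint arm with a two-finger parallel gripper is mounted at the origin on the work surface. World frame = base frame: x ahead of the robot, y to its left, z up, the work surface at z = 0. Lengths are in m, angles in rad, forces in N, time in s.
With the tool pointing down it reaches from about 0.35 to 0.85 m from the base axis. Payload 8.1 kg.
Tool frame: the origin (TCP) lies on the centre line of the jaws, within the pads' length; the fingertips stand 19 mm ahead of it and the grasp point (between the pads) is the TCP (finger_overhang is the distance from the TCP to the fingertips, in m); z points along the fingers, y is the line along which they close (so a half turn about z gives the same grasp; the last joint's range is limited). The gripper opens to 93 mm and grips with 3 to 60 N. Pads are 15 mm wide; open, the fingers measure 128 mm over their backs; the gripper's body (75 mm by 188 mm) begins 65 mm behind the grasp point.
Start: joints at [-1.275, 0.13, 1.488, -0, 1.523, -0.085], TCP at [0.223, -0.557, 0.238] pointing down, gripper open.
Joint ranges: [-2.96, 2.96], [-0.89, 2.26], [0.02, 2.5], [-1.34, 4.48], [0, 2.73], [-2.66, 2.66]. Speed limits (rad/s): [2.39, 2.39, 2.79, 3.14, 3.14, 3.14].

## Interface

Orientations are given as a 3x3 rotation matrix whose columns are the frame's x, y, z axes.
In Python, from plant import * gives the robot as it stands. The module is installed in compiled form; this text tells all that it offers.
- The arm moves only by the tool move_arm, never from a script. Its argument "increments" is a list that holds one entry, the list of rows, each a list of 4 numbers: the shift along the tool's x, y, z scaled (see below), then the turn about the tool's z scaled (see below). A call has 1 to 8 rows; each row shifts and turns the commanded pose from where the row before left it, along the tool's axes as they then stand; what a row does not reach is not made up. The controller multiplies each number of a shift by 4 cm and each number of a turn by 0.12 rad. A row lasts 1/12 s, in which the tool goes at most 41.7 mm and 7.16 degrees, less where a joint would pass 70% of its speed; a pose out of reach is approached as far as the arm can. A call with a number of a shift or a turn outside -1 to 1 is refused whole. A call with a gripper value outside its range is refused whole. "claw" is the opening, from -1 (shut) to 1 (fully open), set as the call begins (left out, the last holds). The fingers move at their own pace and stop on an object; "force" is the grip in N (left out, the last holds). Time passes only in rows, so rows that do not move let the fingers close. It gives the time, the measured TCP pose, the force, the opening and the grip force at its end, in the units of the state.
- get_obs(): the state, without advancing time (a new reading comes with each control period).
- snapshot(name): name is "scene" or "top" or "wrist"; returns (picture, depth): 420x560x3 uint8, red, green, blue; 420x560 float32, m along the optical axis (not along the pixel's ray), 0 where there is no reading.
- calibration(name): a dict with "fx", "fy", "cx", "cy" (pixels), "R" (3x3) and "t" (3): a world point X has camera coordinates R X + t. Camera axes: x right, y down, z forward; pixel columns grow to the right and rows downward; lengths in m; the calibration is good to about 2 mm. A picture is of the moment at which its call begins: read the wrist's pose just before it. calibration takes no time and is no camera call; for the wrist camera it gives the pose at the moment of the call.
- job_done(): hands the job in; it is judged then, once.
The state is a dict: "time": time; "joints": joint angles; "dq": joint speeds; "joint_efforts": joint torques, N m; "position": TCP position; "tcp_rot": TCP orientation; "ft_force": force on the tool from outside, world axes, zero at the start; "wrist_torque": the same for the moment, N m; "opening": finger opening in m; "finger_force": force on a finger pad.
Only numpy, scipy, OpenCV 4.12 (cv2) and the standard library are available. Lean on these libraries where they do the work, as an engineer would, in place of code of your own. Each camera call takes 0.05 s, during which the arm holds its last target. There are 200 camera calls.

## Working session

There is one attempt and no reset: what is moved stays moved. The work goes in short steps, Python scripts to look and compute and a tool call to move; the robot and the scene stay as the last step left them, time stands still between calls to the robot, and variables do not carry over. Pictures are saved under pics/ and viewed, at most 10 in all, crops included, and the job is handed in when it is done.

Besides the shell and the picture viewer there is one more tool, called after "Call:" in YAML: its name, and indented under it one key for each argument. move_arm: Moves the arm, as the interface text tells. Shifts and turns lie within -1 to 1; 1 stands for 4 cm of shift or 0.12 rad of turn. Its arguments: {"type":"object","properties":{"increments":{"type":"array"},"claw":{"type":"number"},"force":{"type":"number"}},"required":["increments"]}

```bash
mkdir -p pics; cat > h.py <<'E'
from plant import *
import numpy as np, cv2
def world(c,D,u,v,d=None):
    z=D[v,u] if d is None else d
    p=np.array([(u-c['cx'])/c['fx']*z,(v-c['cy'])/c['fy']*z,z])
    return c['R'].T@(p-c['t'])
def cloud(c,D):
    v,u=np.mgrid[:D.shape[0],:D.shape[1]]
    p=np.stack([(u-c['cx'])/c['fx']*D,(v-c['cy'])/c['fy']*D,D],-1)
    return (p-c['t'])@c['R']
def save(n,p): cv2.imwrite('pics/'+n,p[...,::-1])
E
python3 - <<'E'
from h import *
for n in('top','scene'):
    c=calibration(n);p,d=snapshot(n);save(n+'1.png',p);np.savez(n+'1.npz',p=p,d=d,**c)
    print(n,c['fx'],-c['R'].T@c['t'])
o=get_obs();print(o)
E
```

```text
top 519.0534755957029 [0.31293791 0.02651545 1.47410537]
scene 456.6064920347027 [ 1.20444929 -0.38829246  1.07610293]
{'time': 0.1, 'joints': array([-1.27541394e+00,  1.31092992e-01,  1.48914190e+00, -1.51114680e-05,
        1.52300395e+00, -8.53897608e-02]), 'dq': array([ 0.00090724, -0.00129728, -0.00396895,  0.00096711, -0.00087326,
        0.00028641]), 'joint_efforts': array([ 1.02361450e-03, -5.61341965e+01, -4.93097484e+01,  7.70899700e-02,
        2.91054882e-02, -7.11122561e-05]), 'position': array([ 0.22286575, -0.55656434,  0.23670357]), 'tcp_rot': array([[ 9.28377712e-01,  3.71637699e-01, -4.93654077e-04],
       [ 3.71638006e-01, -9.28376392e-01,  1.57049538e-03],
       [ 1.25358499e-04, -1.64147352e-03, -9.99998645e-01]]), 'ft_force': array([-0.27942242, -0.75342673, -0.41932315]), 'wrist_torque': array([-0.00253099, -0.03708427, -0.00035708]), 'finger_force': 0.0, 'opening': 0.09304737543578162}
```

View pics/top1.png

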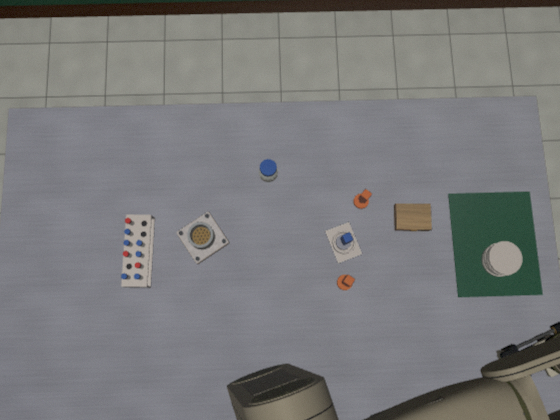

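View pics/scene1.png

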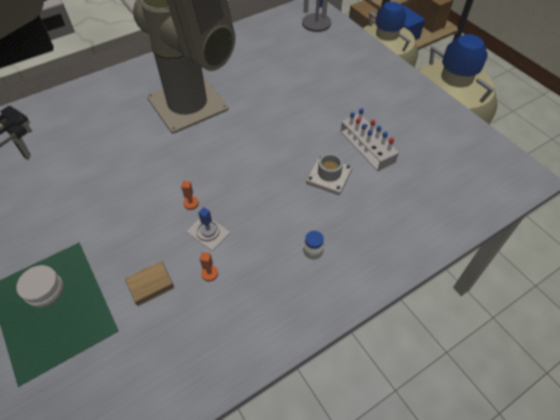

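The top view shows the blue tamper in its rest at (345,240) and the holder at (202,237). The orange look-alikes are at (363,200) and (346,282).

```bash
python3 - <<'E'
from h import *
z=np.load('top1.npz');W=cloud(z,z['d']);p=z['p'].astype(int)
def box(n,u0,u1,v0,v1,m):
    w=W[v0:v1,u0:u1][m[v0:v1,u0:u1]]
    r=cv2.minAreaRect((w[:,:2]*1000).astype(np.float32));print(n,len(w),w.mean(0).round(4),w[:,2].max().round(3),r)
blue=(p[...,2]>p[...,0]+50)
box('handle',330,362,225,258,blue&(W[...,2]>.09))
box('rest',320,370,215,270,(W[...,2]>.002))
box('holder',170,235,205,270,W[...,2]>.015)
box('cup',170,235,205,270,W[...,2]>.06)
box('or1',350,378,185,212,W[...,2]>.02)
box('or2',333,360,270,295,W[...,2]>.02)
for u,v in((345,240),(202,237),(268,169)):print(world(z,z['d'],u,v))
big=cv2.resize(z['p'][205:270,165:375],None,fx=3.8,fy=3.8,interpolation=2);save('crop.png',big)
E
```

```text
handle 62 [ 0.5122 -0.1831  0.1001] 0.106 ((512.4990844726562, -183.1871337890625), (20.502548217773438, 20.121410369873047), 24.016902923583984)
rest 1223 [ 0.5097 -0.1834  0.0302] 1.474 ((434.967529296875, -145.39031982421875), (186.93589782714844, 377.923583984375), 61.6883659362793)
holder 1481 [0.5324 0.2103 0.0458] 1.474 ((438.43194580078125, 150.9637908935547), (345.404296875, 109.83417510986328), 32.493221282958984)
cup 243 [0.5267 0.2054 0.1325] 1.474 ((430.39471435546875, 144.7109375), (325.65911865234375, 70.79026794433594), 32.91569137573242)
or1 116 [ 0.6209 -0.2332  0.1203] 1.474 ((481.31671142578125, -108.05194091796875), (23.71685791015625, 430.4377136230469), 48.214569091796875)
or2 113 [ 0.3947 -0.1698  0.1623] 1.474 ((353.03228759765625, -87.52168273925781), (28.521072387695312, 240.07208251953125), 26.14625358581543)
[ 0.5058095  -0.17798586  0.09275667]
[0.5321674  0.21236053 0.0426032 ]
[0.71600417 0.02373339 0.06833421]
```

Call:
move_arm:
  increments:
    - [[0.85, -0.5, 0, 0], [0.85, -0.5, 0, 0], [0.85, -0.5, 0, 0], [0.85, -0.5, 0, 0], [0.85, -0.5, 0, 0], [0.85, -0.5, 0, 0], [0.85, -0.5, 0, 0], [0.85, -0.5, 0, 0]]

```text
time: 0.77
position: [0.4167, -0.3055, 0.2373]
tcp_rot: [[0.928, 0.372, -0.0], [0.372, -0.928, 0.0], [-0.0, -0.0, -1.0]]
ft_force: [0.7, -0.2, 0.1]
opening: 0.0929
finger_force: 0.0
```

Call:
move_arm:
  increments:
    - [[0.85, -0.5, 0, 0], [0.85, -0.5, 0, 0], [0.85, -0.5, 0, 0], [0.85, -0.5, 0, 0], [0, 0, 0, 0], [0, 0, 0, 0]]

```text
time: 1.27
position: [0.5133, -0.1805, 0.237]
tcp_rot: [[0.927, 0.375, -0.001], [0.375, -0.927, 0.0], [-0.001, -0.001, -1.0]]
ft_force: [-1.0, -0.1, -0.5]
opening: 0.0927
finger_force: 0.0
```

```bash
python3 - <<'E'
from h import *
o=get_obs();print(o['position'],o['tcp_rot'][:,:2],o['ft_force'])
c=calibration('wrist');p,d=snapshot('wrist');save('w1.png',p);np.savez('w1.npz',p=p,d=d,**c)
print(-c['R'].T@c['t'],c['R'])
W=cloud(c,d);q=p.astype(int)
m=(q[...,2]>q[...,0]+40)&(W[...,2]>.085)&(W[...,2]<.11)&(np.hypot(W[...,0]-.51,W[...,1]+.183)<.04)
w=W[m];print(m.sum(),w.mean(0),cv2.minAreaRect((w[:,:2]*1000).astype(np.float32)))
E
```

```text
[ 0.51326466 -0.18053784  0.23703721] [[ 9.26832129e-01  3.75474565e-01]
 [ 3.75475165e-01 -9.26832339e-01]
 [-7.78409816e-04 -8.16337592e-04]] [-0.9684951  -0.09177149 -0.48873412]
[ 0.58709079 -0.15080592  0.38373188] [[ 3.76547985e-01 -9.26397113e-01  5.77537714e-05]
 [-8.89222090e-01 -3.61420155e-01  2.80463094e-01]
 [-2.59799328e-01 -1.05659169e-01 -9.59864808e-01]]
766 [ 0.5178098 -0.1833663  0.0985672] ((516.4840698242188, -183.86117553710938), (23.55031394958496, 23.346956253051758), 22.42827606201172)
```

View pics/w1.png

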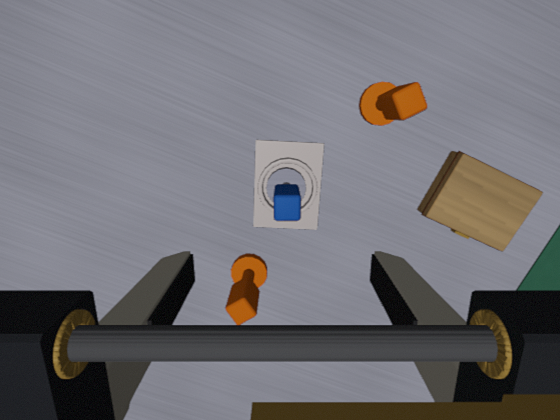

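The handle is at (286,203), square to the jaws. It is centred at (0.5165,-0.184) with its top at 0.10, which fits. Descending to grip.

Call:
move_arm:
  increments:
    - [[0.04, 0.11, 0, 0], [0, 0, 0.9, 0], [0, 0, 0.9, 0], [0, 0, 0.9, 0], [0, 0, 0.8, 0], [0, 0, 0.43, 0], [0, 0, 0, 0], [0, 0, 0, 0]]

```text
time: 1.98
position: [0.5144, -0.1872, 0.0797]
tcp_rot: [[0.929, 0.37, -0.002], [0.37, -0.929, 0.001], [-0.002, -0.002, -1.0]]
ft_force: [0.8, 0.3, 0.7]
opening: 0.0931
finger_force: 0.0
```

Call:
move_arm:
  increments:
    - [[0, 0, 0, 0], [0, 0, 0, 0], [0, 0, 0, 0], [0, 0, 0, 0], [0, 0, 0, 0], [0, 0, 0, 0], [0, 0, 0, 0], [0, 0, 0, 0]]
  claw: -1
  force: 55

```text
time: 2.65
position: [0.5157, -0.186, 0.0805]
tcp_rot: [[0.928, 0.372, 0.0], [0.372, -0.928, -0.0], [0.0, 0.0, -1.0]]
ft_force: [0.5, 0.3, -0.0]
opening: 0.0446
finger_force: 0.0
```

Call:
move_arm:
  increments:
    - [[0, 0, 0, 0], [0, 0, 0, 0], [0, 0, 0, 0], [0, 0, 0, 0], [0, 0, 0, 0], [0, 0, 0, 0]]

```text
time: 3.15
position: [0.5155, -0.1859, 0.0801]
tcp_rot: [[0.928, 0.372, -0.001], [0.372, -0.928, 0.0], [-0.0, -0.0, -1.0]]
ft_force: [-0.4, -0.7, -1.5]
opening: 0.0238
finger_force: 55.0
```

```bash
python3 - <<'E'
from h import *
o=get_obs();print(o)
E
```

```text
{'time': 3.15, 'joints': array([-4.39742558e-01,  1.25311843e-01,  1.79163847e+00,  7.58036650e-05,
        1.22523523e+00,  7.50211344e-01]), 'dq': array([ 0.00039954,  0.00022325, -0.00080305,  0.00131524,  0.00048451,
        0.00071802]), 'joint_efforts': array([-4.36465919e-02, -5.23916781e+01, -4.57986975e+01,  3.30715533e-02,
       -4.54611517e-02,  1.01023074e-03]), 'position': array([ 0.51549408, -0.18591096,  0.08014378]), 'tcp_rot': array([[ 9.28361296e-01,  3.71678689e-01, -5.06127448e-04],
       [ 3.71678867e-01, -9.28361309e-01,  3.16937343e-04],
       [-3.52070284e-04, -4.82349239e-04, -9.99999822e-01]]), 'ft_force': array([-0.38278244, -0.65620721, -1.50631398]), 'wrist_torque': array([-0.00819648, -0.00315359,  0.01607812]), 'finger_force': 54.999107122421265, 'opening': 0.023767399859386504}
```

Call:
move_arm:
  increments:
    - [[0, 0, -0.5, 0], [0, 0, -0.9, 0], [0, 0, -0.9, 0], [0, 0, -0.9, 0], [0, 0, -0.8, 0], [0.2, -0.9, 0, 0], [0.2, -0.9, 0, 0], [0.2, -0.9, 0, 0]]

```text
time: 3.82
position: [0.4978, -0.0763, 0.2412]
tcp_rot: [[0.929, 0.37, 0.001], [0.37, -0.929, -0.0], [0.001, 0.001, -1.0]]
ft_force: [0.6, 0.8, -2.0]
opening: 0.0239
finger_force: 55.0
```

Call:
move_arm:
  increments:
    - [[0.2, -0.9, 0, 0], [0.2, -0.9, 0, 0], [0.2, -0.9, 0, 0], [0.2, -0.9, 0, 0], [0.2, -0.9, 0, 0], [0.2, -0.9, 0, 0], [0.2, -0.9, 0, 0], [0, 0, 0, 0]]

```text
time: 4.48
position: [0.4544, 0.1835, 0.2403]
tcp_rot: [[0.926, 0.376, -0.001], [0.376, -0.926, 0.003], [0.0, -0.003, -1.0]]
ft_force: [-0.5, -0.2, -2.0]
opening: 0.024
finger_force: 55.0
```

Call:
move_arm:
  increments:
    - [[0, 0, 0, 0], [0, 0, 0, 0]]

```text
time: 4.65
position: [0.4561, 0.1776, 0.2402]
tcp_rot: [[0.928, 0.373, -0.0], [0.373, -0.928, -0.001], [-0.001, 0.001, -1.0]]
ft_force: [1.3, -0.8, -2.5]
opening: 0.0235
finger_force: 55.0
```

```bash
python3 - <<'E'
from h import *
o=get_obs();print(o['position'],o['tcp_rot'][:,:2],o['ft_force'],o['opening'])
c=calibration('wrist');p,d=snapshot('wrist');save('w2.png',p);np.savez('w2.npz',p=p,d=d,**c)
W=cloud(c,d);h=np.hypot(W[...,0]-.532,W[...,1]-.212)
m=(h<.045)&(abs(W[...,2]-.07)<.003);w=W[m];pts=(w[:,:2]*1000).astype(np.float32)
print(m.sum(),w.mean(0),cv2.minEnclosingCircle(pts),cv2.fitEllipse(cv2.convexHull(pts)))
m=(h<.02);w=W[m];print(w[:,2].min(),w[:,2].max());
A=np.c_[w[:,:2]-[.532,.212],np.ones(len(w))];print(np.linalg.lstsq(A,w[:,2],rcond=None)[0])
E
```

```text
[0.45606003 0.17758679 0.24019494] [[ 9.27999919e-01  3.72580206e-01]
 [ 3.72579870e-01 -9.27999831e-01]
 [-6.24714494e-04  5.51939480e-04]] [ 1.27301778 -0.76077448 -2.45341564] 0.023507769539673696
2134 [0.54049449 0.21555378 0.06950466] ((539.3178100585938, 215.1418914794922), 35.816341400146484) ((539.2015380859375, 215.09744262695312), (71.05072021484375, 71.1845474243164), 66.97157287597656)
0.02437725072915711 0.3869047214165995
[-3.18425636 -6.05360825  0.17018421]
```

View pics/w2.png

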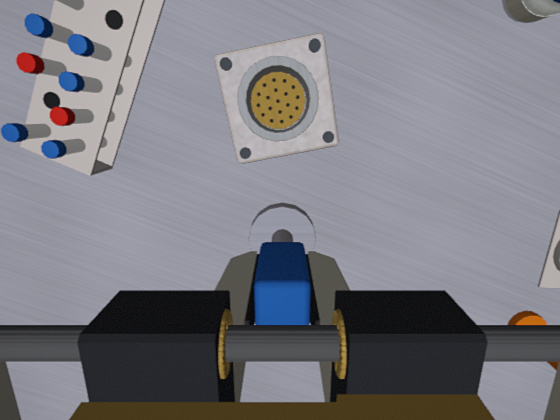

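The cup's rim circle is at about (278,98). The tamper foot's arc is visible at about (282,225), so I'll measure cup relative to foot in this same picture.

```bash
python3 - <<'E'
from h import *
z=np.load('top1.npz');W=cloud(z,z['d']);h=np.hypot(W[...,0]-.535,W[...,1]-.212)
w=W[(h<.05)&(abs(W[...,2]-.07)<.006)];print('top cup',len(w),w[:,2].mean(),cv2.minEnclosingCircle((w[:,:2]*1000).astype(np.float32)))
z=np.load('w2.npz');d=z['d'];W=cloud(z,d)
T=np.array([.45606,.17759]);R=np.array([[.928,.3726],[.3726,-.928]])
S=(W[...,:2]-T)@R*1000
m=(np.hypot(S[...,0],S[...,1])<40)&(W[...,2]>.15)&(W[...,2]<.19)
v,u=np.where(m);print(m.sum(),u.min(),u.max(),v.min(),v.max())
s=S[m];zz=W[m][:,2];print(np.histogram(zz,12))
t=s[zz>zz.max()-.006];hull=cv2.convexHull(t.astype(np.float32))[:,0]
from scipy.optimize import least_squares
far=hull[hull[:,0]>5]
r=least_squares(lambda a:np.hypot(far[:,0]-a[0],far[:,1]-a[1])-22,[0,0],loss='soft_l1').x
print(len(far),r,t.min(0),t.max(0))
m=(np.hypot(S[...,0]-91,S[...,1]+3.7)<22)&(W[...,2]<.068);w=W[m];A=np.c_[w[:,:2]-[.539,.215],np.ones(len(w))]
print('frit',len(w),np.linalg.lstsq(A,w[:,2],rcond=None)[0])
print('cup in tool',(np.array([.5393,.2151])-T)@R)
big=cv2.resize(z['p'][190:260,230:335],None,fx=6,fy=6,interpolation=2);save('c2.png',big)
E
```

```text
top cup 205 0.06941124661431951 ((537.617919921875, 213.31890869140625), 36.19838333129883)
2213 248 314 203 253
(array([  19,   45,   41,   48,   53, 1551,  337,   29,   21,   20,   25,
         24]), array([0.16469907, 0.16679715, 0.16889523, 0.17099331, 0.17309139,
       0.17518948, 0.17728756, 0.17938564, 0.18148372, 0.1835818 ,
       0.18567989, 0.18777797, 0.18987605]))
9 [-14.47320324   0.550439  ] [ 2.91120995 -6.54725518] [8.26443111 6.67337046]
frit 1781 [ 0.0762147  -0.03633981  0.04528527]
cup in tool [ 0.09122295 -0.00379406]
```

View pics/c2.png

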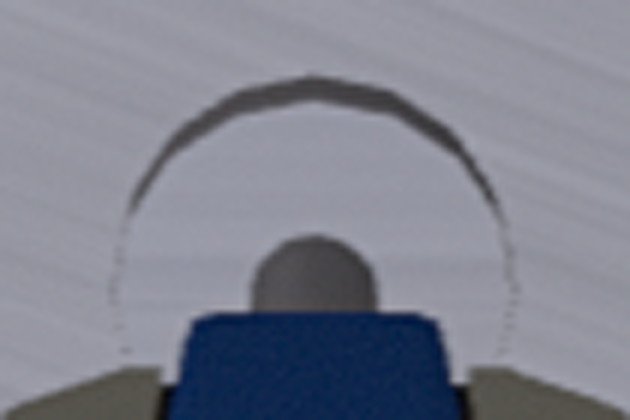

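```bash
python3 - <<'E'
from h import *
from scipy.optimize import least_squares
z=np.load('w2.npz');W=cloud(z,z['d'])
T=np.array([.45606,.17759]);R=np.array([[.928,.3726],[.3726,-.928]])
S=(W[...,:2]-T)@R*1000
m=(np.hypot(S[...,0],S[...,1])<40)&(W[...,2]>.1745)&(W[...,2]<.1785)
t=S[m];hull=cv2.convexHull(t.astype(np.float32))[:,0]
far=hull[hull[:,0]>5]
print(len(far),least_squares(lambda a:np.hypot(far[:,0]-a[0],far[:,1]-a[1])-22,[0,0],loss='soft_l1').x,least_squares(lambda a:np.hypot(far[:,0]-a[0],far[:,1]-a[1])-a[2],[0,0,22],loss='soft_l1').x,t.min(0),t.max(0))
E
```

```text
21 [ 0.76095859 -0.02002299] [ 1.13822876e+00 -1.87561981e-02  2.16965323e+01] [ -9.51131498 -21.73789695] [22.92258791 21.39527724]
```

Call:
move_arm:
  increments:
    - [[0.75, -0.03, 0, 0], [0.75, -0.03, 0, 0], [0.75, -0.03, 0, 0], [0, 0, 0.7, 0], [0, 0, 0.7, 0], [0, 0, 0.7, 0], [0, 0, 0, 0], [0, 0, 0, 0]]

```text
time: 5.37
position: [0.5373, 0.2127, 0.1547]
tcp_rot: [[0.929, 0.37, -0.004], [0.37, -0.929, -0.002], [-0.005, -0.0, -1.0]]
ft_force: [0.1, 0.7, -0.8]
opening: 0.0241
finger_force: 55.0
```

Call:
move_arm:
  increments:
    - [[0, 0, 0, 0], [0, 0, 0, 0]]

```text
time: 5.53
position: [0.5401, 0.2145, 0.1593]
tcp_rot: [[0.929, 0.371, 0.004], [0.371, -0.929, 0.001], [0.004, 0.0, -1.0]]
ft_force: [0.6, 0.2, -1.7]
opening: 0.0236
finger_force: 55.0
```

```bash
python3 - <<'E'
from h import *
from scipy.optimize import least_squares
o=get_obs();print(o['position'],o['tcp_rot'],o['ft_force'],o['wrist_torque'])
c=calibration('wrist');p,d=snapshot('wrist');save('w3.png',p[130:300,180:390].repeat(3,0).repeat(3,1))
W=cloud(c,d);T=o['position'];R=o['tcp_rot'][:2,:2]
S=(W[...,:2]-T[:2])@R*1000
def fit(z0,z1,rad,rmax):
    m=(np.hypot(S[...,0],S[...,1])<rmax)&(W[...,2]>z0)&(W[...,2]<z1)
    far=cv2.convexHull(S[m].astype(np.float32))[:,0];far=far[far[:,0]>5]
    print(m.sum(),least_squares(lambda a:np.hypot(far[:,0]-a[0],far[:,1]-a[1])-rad,[0,0],loss='soft_l1').x)
b=T[2]-.075
fit(b+.0095,b+.0135,22,40);fit(.067,.072,36,45)
E
```

```text
[0.54008964 0.21450148 0.15931772] [[ 9.28715147e-01  3.70772864e-01  3.95722525e-03]
 [ 3.70771298e-01 -9.28723491e-01  1.14944203e-03]
 [ 4.10134996e-03  3.99721322e-04 -9.99991510e-01]] [ 0.58652865  0.19338562 -1.73781908] [ 0.0640338  -0.01134356  0.04000113]
1903 [1.10445157 0.01488048]
2047 [-0.86743914 -0.72350746]
```

View pics/w3.png

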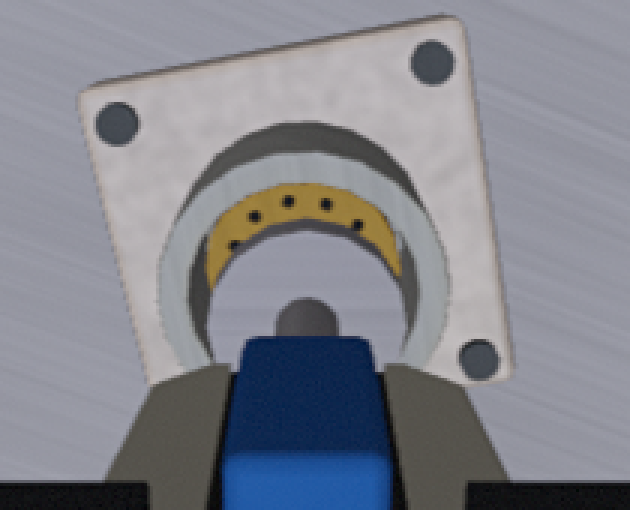

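Foot is about 2 mm off the cup axis, within the fit. Small correction, then down to just over the frit.

Call:
move_arm:
  increments:
    - [[-0.04, -0.02, 0, 0], [0, 0, 0.2, 0], [0, 0, 0.2, 0], [0, 0, 0.15, 0], [0, 0, 0.1, 0], [0, 0, 0, 0], [0, 0, 0, 0], [0, 0, 0, 0]]

```text
time: 6.25
position: [0.5367, 0.2149, 0.1305]
tcp_rot: [[0.928, 0.372, 0.0], [0.372, -0.928, 0.0], [0.0, -0.0, -1.0]]
ft_force: [-0.3, 0.4, -1.6]
opening: 0.0235
finger_force: 55.0
```

Call:
move_arm:
  increments:
    - [[0, 0, 0.05, 0], [0, 0, 0.05, 0], [0, 0, 0, 0], [0, 0, 0, 0], [0, 0, 0, 0]]

```text
time: 6.67
position: [0.5366, 0.2148, 0.1265]
tcp_rot: [[0.928, 0.372, 0.0], [0.372, -0.928, 0.0], [0.0, -0.0, -1.0]]
ft_force: [-0.6, 1.0, -1.2]
opening: 0.0236
finger_force: 55.0
```

Call:
move_arm:
  increments:
    - [[0, 0, 0.05, 0], [0, 0, 0, 0], [0, 0, 0, 0]]

```text
time: 6.92
position: [0.5365, 0.2148, 0.1243]
tcp_rot: [[0.928, 0.372, -0.0], [0.372, -0.928, -0.0], [-0.0, -0.0, -1.0]]
ft_force: [0.9, -0.0, -2.1]
opening: 0.0232
finger_force: 55.0
```

Call:
move_arm:
  increments:
    - [[0, 0, 0.05, 0], [0, 0, 0, 0], [0, 0, 0, 0]]

```text
time: 7.17
position: [0.5366, 0.2148, 0.1223]
tcp_rot: [[0.928, 0.372, -0.0], [0.372, -0.928, -0.0], [-0.0, -0.0, -1.0]]
ft_force: [0.1, 0.4, -1.2]
opening: 0.0235
finger_force: 55.0
```

Call:
move_arm:
  increments:
    - [[0, 0, 0.04, 0], [0, 0, 0, 0], [0, 0, 0, 0]]

```text
time: 7.42
position: [0.5369, 0.2148, 0.121]
tcp_rot: [[0.928, 0.372, 0.001], [0.372, -0.928, -0.0], [0.001, 0.0, -1.0]]
ft_force: [0.2, -1.2, -1.5]
opening: 0.0237
finger_force: 55.0
```

Call:
move_arm:
  increments:
    - [[0, 0, 0.025, 0], [0, 0, 0, 0], [0, 0, 0, 0]]

```text
time: 7.67
position: [0.537, 0.2148, 0.1203]
tcp_rot: [[0.928, 0.372, 0.001], [0.372, -0.928, 0.0], [0.001, 0.0, -1.0]]
ft_force: [-0.2, -2.1, 3.2]
opening: 0.0238
finger_force: 55.0
```

Call:
move_arm:
  increments:
    - [[0, 0, 0.025, 0], [0, 0, 0, 0], [0, 0, 0, 0]]

```text
time: 7.92
position: [0.5371, 0.2148, 0.1194]
tcp_rot: [[0.928, 0.372, 0.001], [0.372, -0.928, -0.0], [0.001, 0.0, -1.0]]
ft_force: [0.2, -2.4, 5.3]
opening: 0.0238
finger_force: 55.0
```

Call:
move_arm:
  increments:
    - [[0, 0, 0.025, 0], [0, 0, 0, 0], [0, 0, 0, 0]]

```text
time: 8.17
position: [0.5371, 0.2148, 0.1183]
tcp_rot: [[0.928, 0.372, 0.001], [0.372, -0.928, 0.0], [0.001, 0.0, -1.0]]
ft_force: [0.2, -1.5, 5.5]
opening: 0.0237
finger_force: 55.0
```

Call:
move_arm:
  increments:
    - [[0, 0, 0.025, 0], [0, 0, 0, 0], [0, 0, 0, 0]]

```text
time: 8.42
position: [0.537, 0.2148, 0.1173]
tcp_rot: [[0.928, 0.372, 0.001], [0.372, -0.928, -0.0], [0.001, 0.0, -1.0]]
ft_force: [0.7, -2.5, 5.9]
opening: 0.0238
finger_force: 55.0
```

Call:
move_arm:
  increments:
    - [[0, 0, 0.025, 0], [0, 0, 0, 0], [0, 0, 0, 0]]

```text
time: 8.67
position: [0.537, 0.2148, 0.1163]
tcp_rot: [[0.928, 0.372, 0.001], [0.372, -0.928, -0.0], [0.001, 0.0, -1.0]]
ft_force: [0.1, -2.5, 5.4]
opening: 0.0242
finger_force: 55.0
```

Call:
move_arm:
  increments:
    - [[0, 0, 0.025, 0], [0, 0, 0, 0], [0, 0, 0, 0]]

```text
time: 8.92
position: [0.537, 0.2148, 0.1153]
tcp_rot: [[0.928, 0.372, 0.001], [0.372, -0.928, 0.0], [0.001, 0.0, -1.0]]
ft_force: [1.0, -2.4, 5.5]
opening: 0.0237
finger_force: 55.0
```

Call:
move_arm:
  increments:
    - [[0, 0, 0.02, 0], [0, 0, 0, 0], [0, 0, 0, 0]]

```text
time: 9.17
position: [0.5371, 0.2148, 0.1146]
tcp_rot: [[0.928, 0.372, 0.001], [0.372, -0.928, 0.0], [0.001, 0.0, -1.0]]
ft_force: [0.1, -1.6, 4.7]
opening: 0.0237
finger_force: 55.0
```

Call:
move_arm:
  increments:
    - [[0, 0, 0.025, 0], [0, 0, 0, 0], [0, 0, 0, 0]]

```text
time: 9.42
position: [0.5371, 0.2148, 0.114]
tcp_rot: [[0.928, 0.372, 0.001], [0.372, -0.928, 0.0], [0.001, 0.0, -1.0]]
ft_force: [-1.8, -3.0, 9.1]
opening: 0.024
finger_force: 55.0
```

Call:
move_arm:
  increments:
    - [[0, 0, 0.02, 0], [0, 0, 0, 0], [0, 0, 0, 0]]

```text
time: 9.67
position: [0.5372, 0.2148, 0.1139]
tcp_rot: [[0.928, 0.372, 0.001], [0.372, -0.928, 0.0], [0.001, 0.0, -1.0]]
ft_force: [-3.8, -3.6, 12.8]
opening: 0.0237
finger_force: 55.0
```

Call:
move_arm:
  increments:
    - [[0, 0, 0.02, 0], [0, 0, 0, 0], [0, 0, 0, 0]]

```text
time: 9.92
position: [0.5373, 0.2149, 0.1138]
tcp_rot: [[0.928, 0.372, 0.002], [0.372, -0.928, 0.0], [0.002, 0.0, -1.0]]
ft_force: [-5.3, -4.3, 18.2]
opening: 0.0236
finger_force: 55.0
```

```bash
python3 -c "
from h import *
o=get_obs();print(o['position'],o['tcp_rot'],o['ft_force'],o['wrist_torque'])"
```

```text
[0.5373189  0.21488879 0.11380763] [[ 9.28335335e-01  3.71740129e-01  1.66809580e-03]
 [ 3.71740363e-01 -9.28336723e-01  1.79195538e-04]
 [ 1.61516876e-03  4.53744988e-04 -9.99998593e-01]] [-5.3273594  -4.31398986 18.20055503] [-1.07311185  1.31669501 -0.02109076]
```

Call:
move_arm:
  increments:
    - [[0, 0, 0.01, 0], [0, 0, 0, 0], [0, 0, 0, 0]]

```text
time: 10.17
position: [0.5374, 0.2149, 0.1138]
tcp_rot: [[0.928, 0.372, 0.002], [0.372, -0.928, 0.0], [0.002, 0.001, -1.0]]
ft_force: [-6.6, -4.6, 20.5]
opening: 0.0235
finger_force: 55.0
```

Call:
move_arm:
  increments:
    - [[0, 0, 0, 0], [0, 0, 0, 0], [0, 0, 0, 0]]

```text
time: 10.42
position: [0.5374, 0.2149, 0.1138]
tcp_rot: [[0.928, 0.372, 0.002], [0.372, -0.928, 0.0], [0.002, 0.0, -1.0]]
ft_force: [-6.3, -3.7, 21.1]
opening: 0.0239
finger_force: 55.0
```

Call:
move_arm:
  increments:
    - [[0, 0, 0, 0], [0, 0, 0, 0], [0, 0, 0, 0], [0, 0, 0, 0], [0, 0, 0, 0], [0, 0, 0, 0], [0, 0, 0, 0], [0, 0, 0, 0]]

```text
time: 11.08
position: [0.5374, 0.2149, 0.1138]
tcp_rot: [[0.928, 0.372, 0.002], [0.372, -0.928, 0.0], [0.002, 0.001, -1.0]]
ft_force: [-6.6, -5.1, 20.9]
opening: 0.0238
finger_force: 55.0
```

Call:
move_arm:
  increments:
    - [[0, 0, 0, 0], [0, 0, 0, 0], [0, 0, 0, 0], [0, 0, 0, 0]]

```text
time: 11.42
position: [0.5374, 0.2149, 0.1138]
tcp_rot: [[0.928, 0.372, 0.002], [0.372, -0.928, 0.0], [0.002, 0.001, -1.0]]
ft_force: [-7.4, -4.3, 20.8]
opening: 0.0235
finger_force: 55.0
```

Call:
move_arm:
  increments:
    - [[0, 0, -0.05, 0], [0, 0, -0.1, 0], [0, 0, -0.2, 0], [0, 0, -0.4, 0], [0, 0, -0.8, 0], [0, 0, -0.8, 0], [0, 0, -0.8, 0], [0, 0, 0, 0]]

```text
time: 12.08
position: [0.5395, 0.216, 0.2451]
tcp_rot: [[0.928, 0.372, 0.01], [0.372, -0.928, 0.003], [0.011, 0.001, -1.0]]
ft_force: [1.2, 0.1, -0.1]
opening: 0.0237
finger_force: 55.0
```

Call:
move_arm:
  increments:
    - [[0, 0, 0, 0], [0, 0, 0, 0], [0, 0, 0, 0]]

```text
time: 12.33
position: [0.5354, 0.2146, 0.2347]
tcp_rot: [[0.928, 0.372, -0.004], [0.372, -0.928, -0.001], [-0.004, -0.0, -1.0]]
ft_force: [-0.4, -0.2, -1.9]
opening: 0.0237
finger_force: 55.0
```

Call:
move_arm:
  increments:
    - [[-0.75, 0, 0, 0], [-0.75, 0, 0, 0], [-0.75, 0, 0, 0], [0, 0, 0, 0], [0, 0, 0, 0], [0, 0, 0, 0], [0, 0, 0, 0]]

```text
time: 12.92
position: [0.4535, 0.1815, 0.2366]
tcp_rot: [[0.928, 0.372, -0.0], [0.372, -0.928, -0.0], [-0.0, -0.0, -1.0]]
ft_force: [-0.1, -0.2, -2.2]
opening: 0.0238
finger_force: 55.0
```

```bash
python3 - <<'E'
from h import *
from scipy.optimize import least_squares
o=get_obs();T=o['position'];R=o['tcp_rot'][:2,:2];print(T,o['ft_force'])
c=calibration('wrist');p,d=snapshot('wrist');save('w4.png',p)
W=cloud(c,d)
m=(np.hypot(W[...,0]-.539,W[...,1]-.215)<.02)&(W[...,2]<.068);w=W[m];A=np.c_[w[:,:2]-[.539,.215],np.ones(len(w))]
print('frit',len(w),np.linalg.lstsq(A,w[:,2],rcond=None)[0])
S=(W[...,:2]-T[:2])@R*1000;b=T[2]-.075
m=(np.hypot(S[...,0],S[...,1])<40)&(W[...,2]>b+.007)&(W[...,2]<b+.016)
t=S[m];far=cv2.convexHull(t.astype(np.float32))[:,0];far=far[far[:,0]>5]
print('foot',np.median(W[m][:,2])-T[2],least_squares(lambda a:np.hypot(far[:,0]-a[0],far[:,1]-a[1])-22,[0,0],loss='soft_l1').x)
print('to rest',(np.array([.5155,-.1860])-T[:2])@R/.04)
E
```

```text
[0.45348172 0.18153494 0.23658703] [-0.11905552 -0.19149085 -2.19479403]
frit 1458 [ 0.00471798 -0.00723195  0.03880707]
foot -0.06344376120950082 [ 0.80768978 -0.07759865]
to rest [-1.97553032  9.10644856]
```

The frit now lies level (slope under 0.01 rad) with its top at 0.0388, and the tamper has not slipped in the grip. Going back to the rest.

Call:
move_arm:
  increments:
    - [[-0.2, 0.9, 0, 0], [-0.2, 0.9, 0, 0], [-0.2, 0.9, 0, 0], [-0.2, 0.9, 0, 0], [-0.2, 0.9, 0, 0], [-0.2, 0.9, 0, 0], [-0.2, 0.9, 0, 0], [-0.2, 0.9, 0, 0]]

```text
time: 13.63
position: [0.5013, -0.1118, 0.2369]
tcp_rot: [[0.928, 0.372, 0.0], [0.372, -0.928, 0.0], [0.0, -0.0, -1.0]]
ft_force: [0.1, 0.6, -2.1]
opening: 0.0235
finger_force: 55.0
```

Call:
move_arm:
  increments:
    - [[-0.2, 0.9, 0, 0], [-0.18, 0.9, 0, 0], [0, 0.1, 0, 0], [0, 0, 0.8, 0], [0, 0, 0.8, 0], [0, 0, 0.8, 0], [0, 0, 0, 0], [0, 0, 0, 0]]

```text
time: 14.3
position: [0.5135, -0.1851, 0.139]
tcp_rot: [[0.928, 0.372, -0.005], [0.372, -0.928, 0.002], [-0.004, -0.004, -1.0]]
ft_force: [0.2, -0.2, -1.2]
opening: 0.0237
finger_force: 55.0
```

Call:
move_arm:
  increments:
    - [[0, 0, 0.4, 0], [0, 0, 0.3, 0], [0, 0, 0, 0], [0, 0, 0, 0], [0, 0, 0, 0]]

```text
time: 14.72
position: [0.5156, -0.1862, 0.1145]
tcp_rot: [[0.928, 0.372, 0.002], [0.372, -0.928, -0.001], [0.001, 0.001, -1.0]]
ft_force: [-0.3, -0.6, -1.7]
opening: 0.0235
finger_force: 55.0
```

Call:
move_arm:
  increments:
    - [[0, 0, 0.3, 0], [0, 0, 0.3, 0], [0, 0, 0.15, 0], [0, 0, 0, 0], [0, 0, 0, 0], [0, 0, 0, 0]]

```text
time: 15.22
position: [0.5147, -0.1859, 0.0829]
tcp_rot: [[0.928, 0.372, -0.001], [0.372, -0.928, 0.0], [-0.0, -0.0, -1.0]]
ft_force: [0.4, -0.6, -2.7]
opening: 0.0239
finger_force: 55.0
```

Call:
move_arm:
  increments:
    - [[0, 0, 0.04, 0], [0, 0, 0.025, 0], [0, 0, 0, 0], [0, 0, 0, 0], [0, 0, 0, 0]]

```text
time: 15.63
position: [0.5149, -0.186, 0.0805]
tcp_rot: [[0.928, 0.372, 0.0], [0.372, -0.928, -0.0], [0.0, 0.0, -1.0]]
ft_force: [0.7, -0.3, -2.4]
opening: 0.0242
finger_force: 55.0
```

Call:
move_arm:
  increments:
    - [[0, 0, 0.015, 0], [0, 0, 0, 0], [0, 0, 0, 0], [0, 0, 0, 0]]

```text
time: 15.97
position: [0.515, -0.1861, 0.0801]
tcp_rot: [[0.928, 0.372, 0.0], [0.372, -0.928, -0.0], [0.0, 0.0, -1.0]]
ft_force: [0.1, -0.0, -0.5]
opening: 0.0237
finger_force: 55.0
```

Seated: the weight has come off the wrist. Opening (claw 0.5 stays clear of the neighbours), then up.

Call:
move_arm:
  increments:
    - [[0, 0, 0, 0], [0, 0, 0, 0], [0, 0, 0, 0], [0, 0, 0, 0], [0, 0, 0, 0], [0, 0, 0, 0], [0, 0, 0, 0], [0, 0, 0, 0]]
  claw: 0.5

```text
time: 16.63
position: [0.5148, -0.186, 0.0798]
tcp_rot: [[0.928, 0.372, -0.0], [0.372, -0.928, -0.0], [-0.0, -0.0, -1.0]]
ft_force: [-0.1, -0.4, -0.1]
opening: 0.0689
finger_force: 0.0
```

Call:
move_arm:
  increments:
    - [[0, 0, -0.3, 0], [0, 0, -0.6, 0], [0, 0, -0.9, 0], [0, 0, -0.9, 0], [0, 0, -0.9, 0], [0, 0, -0.4, 0], [0, 0, 0, 0], [0, 0, 0, 0]]

```text
time: 17.3
position: [0.5156, -0.1863, 0.242]
tcp_rot: [[0.928, 0.372, 0.003], [0.372, -0.928, -0.002], [0.002, 0.003, -1.0]]
ft_force: [-0.1, 0.3, -0.3]
opening: 0.0697
finger_force: 0.0
```

Call:
move_arm:
  increments:
    - [[0, 0, 0, 0], [0, 0, 0, 0], [0, 0, 0, 0], [0, 0, 0, 0]]

```text
time: 17.63
position: [0.5142, -0.1857, 0.2384]
tcp_rot: [[0.928, 0.372, -0.002], [0.372, -0.928, 0.001], [-0.002, -0.002, -1.0]]
ft_force: [0.1, 0.8, 0.6]
opening: 0.0697
finger_force: 0.0
```

```bash
python3 - <<'E'
from h import *
o=get_obs();print(o['time'],o['position'],o['opening'],np.abs(o['dq']).max())
p,d=snapshot('wrist');save('w5.png',p)
E
```

```text
17.6333 [ 0.51415891 -0.18567772  0.23839762] 0.0696914888429906 0.0054124197075802495
```

View pics/w5.png

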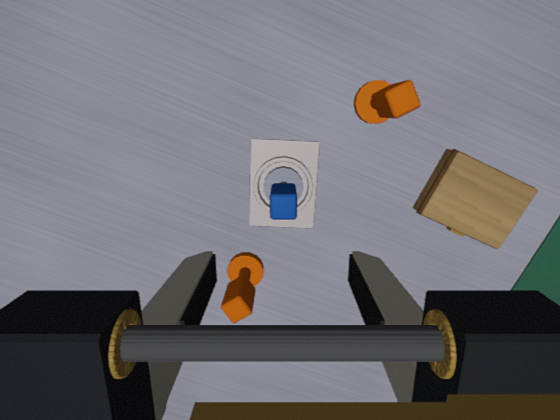

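The tamper stands upright in its rest at (284,200). The gripper is clear and the neighbours look untouched.

```bash
python3 -c "
from plant import *
print(job_done())"
```

```text
the job is handed in; nothing more can be done
None
```

The job is handed in at 17.6 s: the frit was pressed to its stop and measured level, held at about 22 N for over a second, and the tamper stands upright and released in its rest.

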